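# Close the pinned forming mould

### The job

Close the wooden forming mould on the workshop table: pick up the cover plate with the two round holes by its bar and lower it level over the two steel pins of the mould's base, all the way down until it lies flat on the base, and only then let go. Do not drop it, and leave the plain board without holes, which has the same kind of bar, where it is.

Things in the scene. Friction and masses are not known exactly. Their poses are not given: they have to be found in the camera images.
- cover_grip (a point): Centre of the loose cover's grip bar. Cover: 0.3 kg brown wooden plate 190 (x) x 130 (y) x 15 mm, lying flat; two 36 mm through holes at x = -62 and 62; between them a window 64 (x) x 84 (y). Over the window stands a dark solid bar, 80 long (x), 26 thick (y), 48 high: pinch its thickness from above. Point: 24 mm above the plate's top, 39 above its underside. z up. Same when turned half round.
- base_top (a point): Centre of the base's flat top, where the cover rests (bar centre then 39 mm above). Base: brown wooden block 220 (x) x 140 (y) x 18 mm high, fixed to the table. On it two steel pins, 14 mm thick, 37 high, tips coned, at x = -62 and 62, y = 0, and midway a dark former 40 (x) x 56 (y) x 11 high, loose inside the cover's window. Home: cover's x along this x, either way round. z up.
- board_grip (a point): Centre of the grip bar of a loose plain board, to be left alone: brown wood 160 (x) x 130 (y) x 15 mm without holes, with the same dark bar as the cover. The point is 39 mm above the board's underside; x along its length, z up.
There are look-alikes about, which are no part of the job. Leave any orange look-alike of the part that bears cover_grip alone.

How it is judged:
On the way:
1. the cover, still held by its bar, has been lowered level over both pins, to within 10 mm of the base (z of cover_grip in the frame of base_top below 0.049 m and horizontal distance between cover_grip and base_top below 0.02 m and angle between the x axis of cover_grip and the x axis of base_top, either way round below 0.26 rad and angle between cover_grip's own z axis and vertical below 0.17 rad and contact force between the fingers and cover above 0.5 N), for 0.1 s.
At the end, for the whole second after the job is handed in: The cover lies flat on the base with both pins through its holes and is let go: bar centre within 20 mm of the base's centre seen from above, less than 5 mm above its seated height, lengthwise axes within 15 degrees, tilted less than 4 degrees (z of cover_grip in the frame of base_top between 0.033 and 0.044 m and horizontal distance between cover_grip and base_top below 0.02 m and angle between the x axis of cover_grip and the x axis of base_top, either way round below 0.26 rad and angle between cover_grip's own z axis and vertical below 0.07 rad); the robot touches nothing.
It fails at once if the plain board is moved by more than 30 mm (distance of board_grip from where it was at the start of the episode above 0.03 m).
It fails at once if the cover is dropped: out of the fingers while its bar's centre is more than 115 mm above the table (height (world z) of cover_grip above 0.115 m and contact force between the fingers and cover below 0.01 N).
It also fails if it takes over 43 s, if anything falls off the work surface, if the arm or the gripper's body presses on something with over 40 N, if the wrist force passes 120 N, or if a joint passes its speed limit or range.

### The arm

A 6-joint arm with a two-finger parallel gripper is mounted at the origin on the work surface. World frame = base frame: x ahead of the robot, y to its left, z up, the work surface at z = 0. Lengths are in m, angles in rad, forces in N, time in s.
With the tool pointing down it reaches from about 0.275 to 0.75 m from the base axis. Payload 10.2 kg.
Tool frame: the origin (TCP) lies at the very end of the fingers, on their centre line; the grasp point (between the pads) lies 19 mm behind it; z points along the fingers, y is the line along which they close (so a half turn about z gives the same grasp; the last joint's range is limited). The gripper opens to 88 mm and grips with 3 to 60 N. Pads are 18 mm wide; open, the fingers measure 123 mm over their backs; the gripper's body (75 mm by 187 mm) begins 45 mm behind the grasp point.
Start: joints at [-1.536, 0.313, 1.498, -0, 1.331, -0.223], TCP at [0.134, -0.508, 0.217] pointing down, gripper open.
Joint ranges: [-2.94, 2.94], [-0.97, 2.17], [0.19, 2.56], [-1.23, 4.37], [0.02, 3.11], [-2.88, 2.88]. Speed limits (rad/s): [2.39, 2.39, 3.01, 3.14, 3.14, 3.14].

### API

Orientations are given as [roll, pitch, yaw] about the fixed x, y, z axes, in that order (R = Rz(yaw) Ry(pitch) Rx(roll)).
In Python, from plant import r gives the robot as it stands. Calls block until the motion is done:
- r.move_pose(position, orientation): joint-space move of the TCP to a pose.
- r.move_straight(position, max_speed=0.15, rot=None, force_limit=None): straight line of the TCP; rot=None keeps the orientation; max_speed is the mean speed in m/s. With force_limit (N) it stops when the force on the tool has changed by that much, and returns True; else False.
- r.movej(angles): joint-space move.
- r.gripper_to(opening, newtons=None): finger opening in m; newtons is the grip in N (None keeps the last); returns when the fingers have stopped.
- r.sleep(seconds).
- r.inverse_kinematics(position, orientation): joint angles nearest the present ones, or None.
- r.sense(): the state.
- r.camera(name): name is "scene" or "top" or "wrist"; returns a dict with "img" (384x512x3 uint8, red, green, blue), "fx", "fy", "cx", "cy" (pixels), "rvec" (rotation vector, rad) and "tvec" (3), from world to camera coordinates, as OpenCV has them. Camera axes: x right, y down, z forward; pixel columns grow to the right and rows downward; lengths in m; the calibration is good to about 2 mm. A picture is of the moment at which its call begins. There is no depth.
A pose or a line that the arm cannot do raises r.Unreachable and nothing moves.
- r.sign_off(): hands the job in; it is judged then, once.
The state is a dict: "t": time; "joint_pos": joint angles; "joint_velocities": joint speeds; "joint_efforts": joint torques, N m; "tcp_pos": TCP position; "orientation": TCP orientation; "force": force on the tool from outside, world axes, zero at the start; "torque": the same for the moment, N m; "width": finger opening in m; "grasp_force": force on a finger pad.
Only numpy, scipy, OpenCV 4.12 (cv2) and the standard library are available. Lean on these libraries where they do the work, as an engineer would, in place of code of your own. Each camera call takes 0.05 s, during which the arm holds its last target. There are 200 camera calls.

## Working session

There is one attempt and no reset: what is moved stays moved. The work goes in short steps, each a Python script; the robot and the scene stay as the last script left them, time stands still between calls to the robot, and variables do not carry over. Pictures are saved under pics/ and viewed, at most 10 in all, crops included, and the job is handed in when it is done.

```bash
mkdir -p pics; cat > h.py <<'E'
import numpy as np, cv2
from plant import r
def snap(name,fn,crop=None,scale=1):
    c=r.camera(name); im=c["img"][:,:,::-1]
    if crop: x0,y0,x1,y1=crop; im=im[y0:y1,x0:x1]
    if scale!=1: im=cv2.resize(im,None,fx=scale,fy=scale,interpolation=cv2.INTER_CUBIC)
    cv2.imwrite("pics/"+fn,im); np.savez("pics/"+fn+".npz",**c); return c
def ray(c,u,v,z):
    R,_=cv2.Rodrigues(np.array(c["rvec"],float)); t=np.array(c["tvec"],float).ravel()
    C=-R.T@t; d=R.T@np.array([(u-c["cx"])/c["fx"],(v-c["cy"])/c["fy"],1]); s=(z-C[2])/d[2]
    return C+s*d
E
python3 - <<'E'
from h import *
a=snap("top","top.png",scale=1.5); b=snap("scene","scene.png",scale=1.5)
for c in(a,b):
    R,_=cv2.Rodrigues(np.array(c["rvec"],float));print(c["fx"],-R.T@np.array(c["tvec"]).ravel())
E
```

```text
463.36768786444145 [0.38871797 0.04264572 1.30386805]
484.1086103651003 [1.27218912 0.07019128 1.09498942]
```

View pics/top.png

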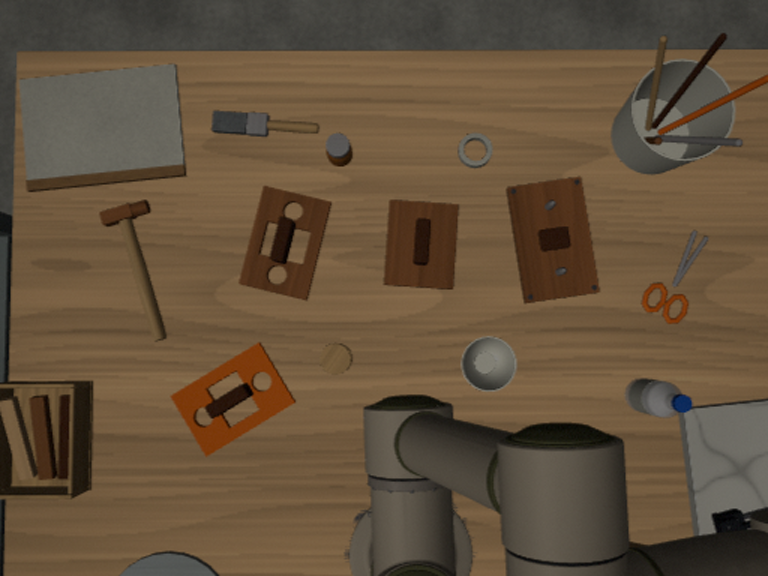

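View pics/scene.png

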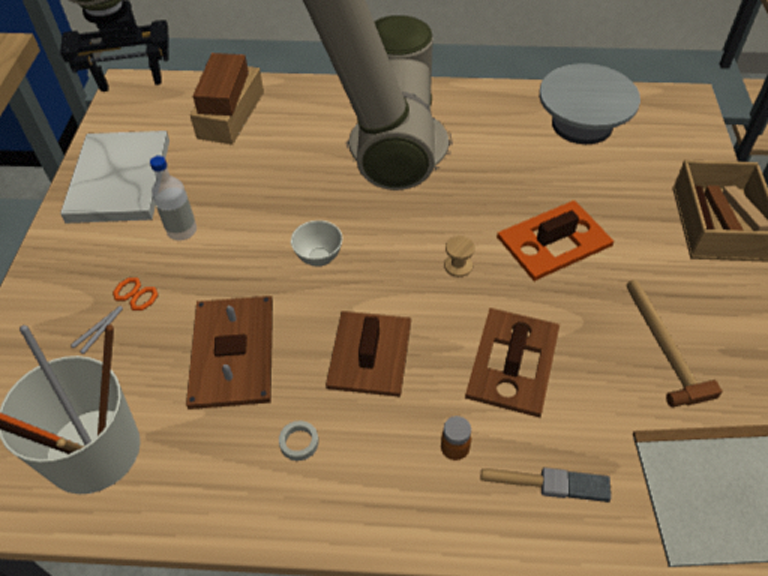

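The top view (1.5x) has four candidates:
- Brown plate with two holes, a window and a bar at (285,243). This is the cover.
- Plain brown board with a bar at (422,243). Leave it alone.
- Orange look-alike at (233,398). Leave it alone.
- Block with two pins and a former at (553,240). This is the base.

I'll confirm the cover and base in an enlarged crop.

```bash
python3 - <<'E'
from h import *
im=np.load("pics/top.png.npz")["img"][:,:,::-1][110:210,150:410]
cv2.imwrite("pics/crop.png",cv2.resize(im,None,fx=3,fy=3,interpolation=cv2.INTER_CUBIC))
c=np.load("pics/top.png.npz")
P=lambda L,z:np.array([ray(c,u/1.5,v/1.5,z) for u,v in L])
for L,z in(([(266,187),(330,203),(307,299),(240,284)],.015),([(508,189),(580,178),(599,291),(525,302)],.018),([(389,200),(459,205),(453,290),(385,285)],.015)):
    q=P(L,z);d=(q[0]+q[1]-q[2]-q[3])/2;print(q.mean(0).round(4),np.linalg.norm(d[:2]).round(3),np.degrees(np.arctan2(d[1],d[0])).round(1), np.linalg.norm(q[0]-q[1]).round(3))
E
```

```text
[0.5727 0.229  0.015 ] 0.186 -14.0 0.124
[ 0.5765 -0.2691  0.018 ] 0.214 8.0 0.137
[ 0.5683 -0.0241  0.015 ] 0.16 -3.7 0.131
```

View pics/crop.png

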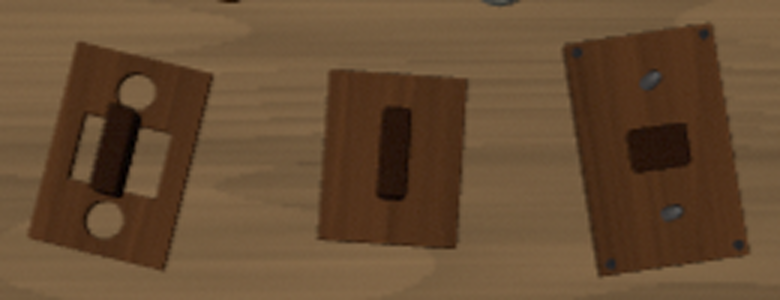

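The crop confirms it: the cover (two holes, window, bar) is at (120,152), the plain board at (394,155), and the base with its pins at (652,80) and (672,212). Next I hover over the base and then the cover for closer wrist pictures.

```bash
python3 - <<'E'
from h import *
r.move_pose([.5765,-.269,.25],[np.pi,0,np.radians(8)]); snap("wrist","w1.png",scale=1.5); print(r.sense()["joint_pos"],r.sense()["t"])
r.move_pose([.573,.229,.22],[np.pi,0,np.radians(-14)]); snap("wrist","w2.png",scale=1.5); s=r.sense(); print(s["joint_pos"],s["t"],s["tcp_pos"])
E
```

```text
[-6.22033843e-01  5.51063552e-01  1.06050725e+00 -1.52397252e-04
  1.53008753e+00  8.10456478e-01] 1.9833
[ 1.89147404e-01  5.18414209e-01  1.18812783e+00 -1.10024256e-04
  1.43495876e+00  2.00539557e+00] 3.85 [0.57339602 0.22815047 0.22002261]
```

View pics/w1.png

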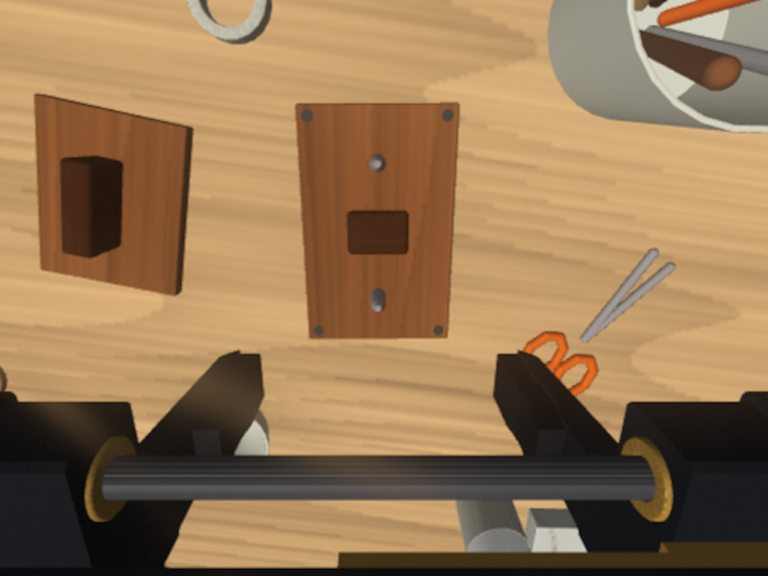

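View pics/w2.png

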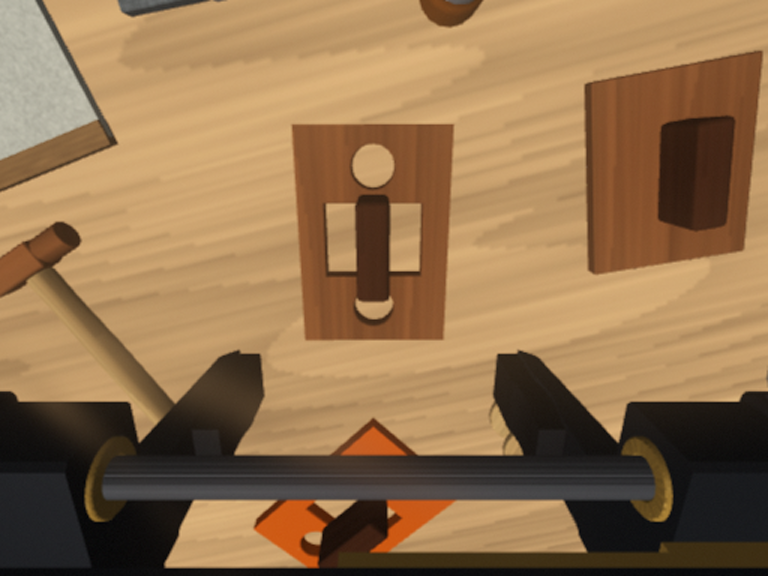

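The first wrist picture shows the base corners at (296,103), (459,103), (447,338), (309,338). The second shows the cover corners at (293,125), (453,125), (443,340), (305,340), and the bar is aligned with the fingers. I'll refine both poses and grasp.

```bash
cat >> h.py <<'E'
def quad(fn,L,z):
    c=np.load("pics/"+fn+".npz"); q=np.array([ray(c,u/1.5,v/1.5,z) for u,v in L]); d=(q[0]+q[1]-q[2]-q[3])/2
    return q.mean(0)[:2],np.arctan2(d[1],d[0]),np.linalg.norm(d),np.linalg.norm(q[0]-q[1])
E
python3 - <<'E'
from h import *
B=quad("w1.png",[(296,103),(459,103),(447,338),(309,338)],.018)
C=quad("w2.png",[(293,125),(453,125),(443,340),(305,340)],.015)
print(B,C)
(x,y),a=C[:2]
assert np.hypot(x-.573,y-.229)<.012
r.gripper_to(.07)
r.move_pose([x,y,.1],[np.pi,0,a]); 
print(r.move_straight([x,y,.021],max_speed=.06,force_limit=15))
r.gripper_to(0.0,35); s=r.sense(); print(s["width"],s["grasp_force"],s["tcp_pos"],s["t"])
if s["width"]>.015:
    r.move_straight([x,y,.06],max_speed=.06); s=r.sense(); print(s["width"],s["grasp_force"],s["force"],s["torque"],s["t"])
    snap("scene","s2.png",crop=(200,150,456,342),scale=3)
E
```

```text
(array([ 0.5803994 , -0.26972893]), np.float64(0.14060828809873044), np.float64(0.2183929316418849), np.float64(0.13780759943438742)) (array([0.57513274, 0.23124652]), np.float64(-0.24374359617123695), np.float64(0.1894548108967707), np.float64(0.12809700121346815))
False
0.025813761675685047 34.99979328364134 [0.57517223 0.23130233 0.02102391] 7.0583
0.025295511755544838 34.999646907672286 [ 0.43619946 -0.30380028 -2.44794243] [-0.01284189  0.00318941  0.00426895] 7.8583
```

View pics/s2.png

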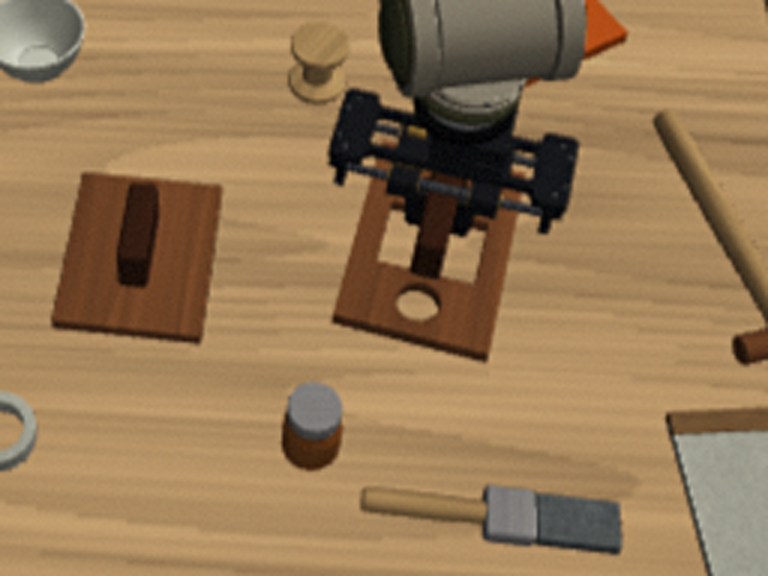

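The scene view shows the cover lifted level, with the bar at (435,235) between the fingers and the board untouched at (135,255). Carrying it over to the base.

```bash
python3 - <<'E'
from h import *
(x,y),a=quad("w1.png",[(296,103),(459,103),(447,338),(309,338)],.018)[:2]
p=r.sense()["tcp_pos"]
r.move_straight([p[0],p[1],.15],max_speed=.1)
r.move_straight([x,y,.15],max_speed=.12,rot=[np.pi,0,a])
r.move_straight([x,y,.09],max_speed=.06)
s=r.sense(); print(s["width"],s["grasp_force"],s["tcp_pos"],s["t"],x,y,a)
snap("wrist","w3.png",scale=1.5)
E
```

```text
0.025523120100042204 34.99964036978781 [ 0.58060265 -0.26985547  0.09046391] 14.4333 0.5803993987946361 -0.26972893041583235 0.14060828809873044
```

View pics/w3.png

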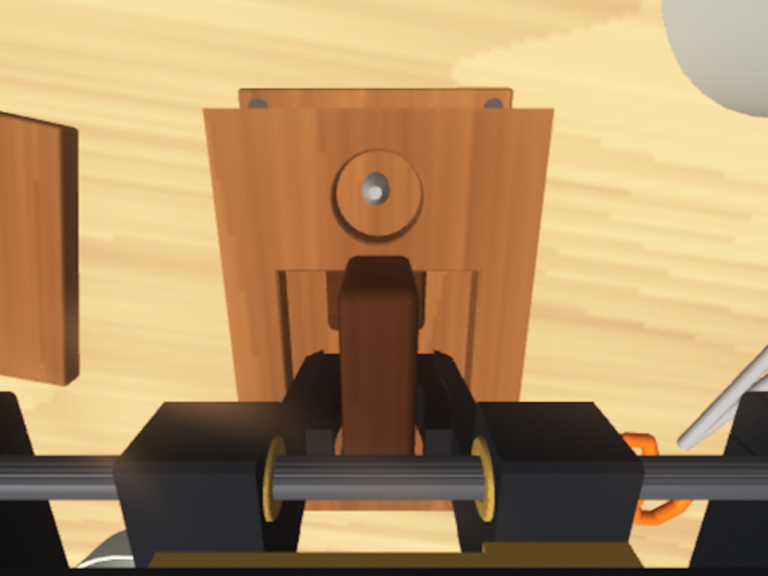

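The hole is centred at (377,195) and the pin tip inside it is at (375,191). The far plate edge runs (204,108)–(553,108), parallel to the base's. I'll compute the offset, correct for it and lower.

```bash
python3 - <<'E'
from h import *
(x,y),a=quad("w1.png",[(296,103),(459,103),(447,338),(309,338)],.018)[:2]
c=np.load("pics/w3.png.npz"); h=ray(c,377/1.5,195/1.5,.0845); p=ray(c,375/1.5,191/1.5,.054)
d=(p-h)[:2]; ex=np.array([np.cos(a),np.sin(a)]); print("hole",h,"pin",p,"d",d, "pin expected",np.array([x,y])+.062*ex)
if np.linalg.norm(d)<.015:
    t=r.sense()["tcp_pos"][:2]+d
    r.move_straight([*t,.0905],max_speed=.05)
    print(r.move_straight([*t,.06],max_speed=.04,force_limit=8))
    f=r.move_straight([*t,.0365],max_speed=.02,force_limit=8); s=r.sense(); print(f,s["tcp_pos"],s["force"],s["torque"],s["width"],s["t"])
    snap("scene","s3.png",crop=(100,150,310,300),scale=3)
E
```

```text
hole [ 0.64385141 -0.26096713  0.0845    ] pin [ 0.64195087 -0.26028391  0.054     ] d [-0.00190053  0.00068323] pin expected [ 0.64178752 -0.26103991]
False
True [ 0.57861074 -0.26913523  0.03902264] [-0.42212701  0.38424859  5.25334509] [ 0.03064279  0.04453414 -0.02210797] 0.02551600576603728 16.6167
```

View pics/s3.png

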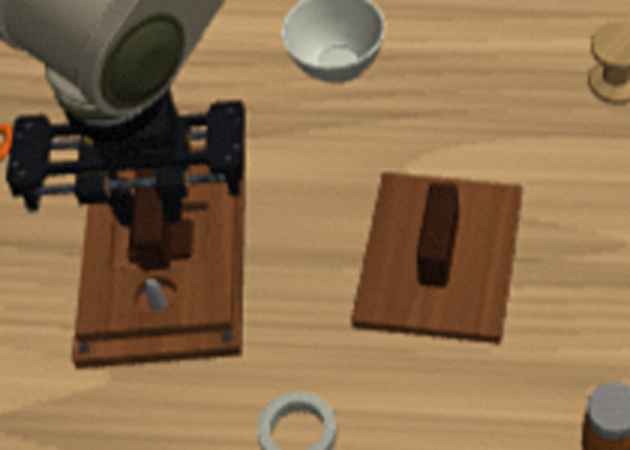

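The cover made contact at TCP z = 0.0390, which is exactly the seated height. The picture shows the pin through the hole at (153,293) and the plate flat on the base. Releasing and retreating.

```bash
python3 - <<'E'
from h import *
r.sleep(.3); r.gripper_to(.06); p=r.sense()["tcp_pos"]
r.move_straight([p[0],p[1],.2],max_speed=.08); r.sleep(.3)
s=r.sense(); print(s["force"],s["t"]); snap("wrist","w4.png",scale=1.5)
E
```

```text
[0.13456708 1.0902047  1.04786809] 20.1
```

View pics/w4.png

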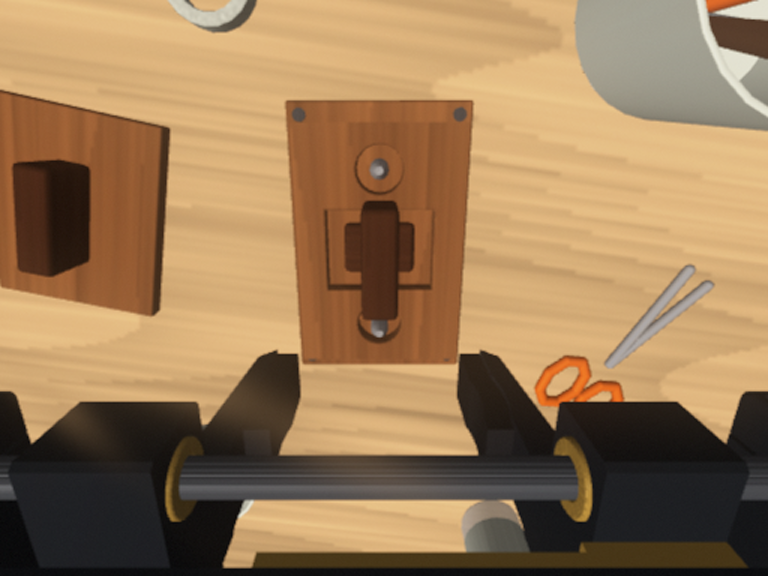

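Both pins stand through the holes at (379,170) and (379,328). The cover lies flat and centred, and the gripper is clear.

```bash
python3 -c "
from plant import r
print(r.sign_off())"
```

```text
the job is handed in; nothing more can be done
None
```

The cover lies flat on the base with both pins through its holes and is let go. The plain board was not touched, and the job was handed in at about 20 s on the robot clock; no verdict came back.

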